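# Refill the cafe table caddy

## Robot

A 6-joint arm with a two-finger parallel gripper is mounted at the origin on the work surface. World frame = base frame: x ahead of the robot, y to its left, z up, the work surface at z = 0. Lengths are in m, angles in rad, forces in N, time in s.
With the tool pointing down it reaches from about 0.275 to 0.85 m from the base axis. Payload 5.2 kg.
Tool frame: the origin (TCP) lies at the very end of the fingers, on their centre line; the grasp point (between the pads) lies bot.grip_point_offset behind it (bot.grip_point_offset is the distance from the TCP to the grasp point, in m); z points along the fingers, y is the line along which they close (so a half turn about z gives the same grasp; the last joint's range is limited). The gripper opens to 85 mm and grips with 20 to 120 N. Pads are 22 mm wide; open, the fingers measure 114 mm over their backs; the gripper's body (76 mm by 85 mm) begins 54 mm behind the grasp point. The pads swing forward as they close: fully open they stand 13 mm farther back than shut.
Start: joints at [1.122, 0.259, 1.535, -0, 1.348, -0.203], TCP at [0.134, 0.533, 0.231] pointing down, gripper open.
Joint ranges: [-3.14, 3.14], [-0.91, 2.08], [0.19, 2.58], [-1.22, 4.36], [0.22, 2.71], [-3.12, 3.12]. Speed limits (rad/s): [2.57, 2.57, 3.14, 3.14, 3.14, 3.14].

## Interface

Orientations are given as [roll, pitch, yaw] about the fixed x, y, z axes, in that order (R = Rz(yaw) Ry(pitch) Rx(roll)).
In Python, from rig import readout, eyes, ticket, bot gives the robot as it stands.
- The arm moves only by the tool carry_out, never from a script. Its argument "targets" is a list of rows, each an object with "linear": the shift along the tool's x, y, z in cm, a list of three; "turn": the turn about the tool's z in rad; "gripper": the finger opening in cm, from 0 to 8.54. In form: [{"linear": [x, y, z], "turn": turn, "gripper": gripper}, ...]. A call has exactly 5 rows; each row shifts and turns the commanded pose from where the row before left it, along the tool's axes as they then stand; what a row does not reach is not made up. A row lasts 1/10 s, in which the tool goes at most 50 mm and 8.59 degrees, less where a joint would pass 70% of its speed; a pose out of reach is approached as far as the arm can. A call is refused whole if a number of a shift passes 5 or a number of a turn 0.15, either way. A call with a gripper value outside its range is refused whole. The fingers move at their own pace and stop on an object; the grip force is fixed at half the most. Time passes only in rows, so rows that do not move let the fingers close, or fill a call up. It gives the time, the measured TCP pose, the force, the opening and the grip force at its end, in the units of the state.
- readout.sense(): the state, without advancing time (a new reading comes with each control period).
- eyes.read_camera(name): name is "side" or "top"; returns a dict with "frame" (420x560x3 uint8, red, green, blue), "fx", "fy", "cx", "cy" (pixels), "dist_coeffs" ([k1, k2, p1, p2, k3] as OpenCV has them; the pictures are not rectified), "cam_to_world" (4x4, takes a point from camera to world coordinates). Camera axes: x right, y down, z forward; pixel columns grow to the right and rows downward; lengths in m; the calibration is good to about 2 mm. A picture is of the moment at which its call begins. There is no depth.
- ticket.finish_job(): hands the job in; it is judged then, once.
The state is a dict: "clock": time; "q": joint angles; "joint_vel": joint speeds; "joint_efforts": joint torques, N m; "tcp_pos": TCP position; "tool_rot": TCP orientation; "wrist_force": force on the tool from outside, world axes, zero at the start; "ft_torque": the same for the moment, N m; "width": finger opening in m; "finger_force": force on a finger pad.
Only numpy, scipy, OpenCV 4.12 (cv2) and the standard library are available. Lean on these libraries where they do the work, as an engineer would, in place of code of your own. Each camera call takes 0.05 s, during which the arm holds its last target. There are 200 camera calls.

## Task

Get the table caddy ready for the next guests: drop three napkin rings flat into its white tube as one column, black at the bottom, pink in the middle and green on top, and stand the full tea tin (the one with the brass lid) upright in the copper cup. The blue ring, the open empty tin and the mug belong elsewhere: leave them where they are.

Things in the scene. Friction and masses are not known exactly. Their poses are not given: they have to be found in the camera images.
- caddy: The fixed wooden table caddy, an open tray 120 mm (its x) by 250 mm (its y), walls 30 mm high and 6 mm thick, floor 6 mm thick; a brass tab at each end. The tube and the copper cup stand in it, 60 mm either side of its middle along its y; which is on which end changes. Origin: centre of its underside.
- ring_tube: White ceramic tube, closed at the bottom, fixed in the caddy: 50 mm tall, inner bore 56 mm in diameter, widening to 62 mm at the rim (70 mm outside there); inner floor 6 mm above its origin, so the bore is 44 mm deep and just holds three napkin rings lying flat in a column. Origin: centre of its underside (on the caddy floor, 6 mm above the table); z up; rim 56 mm above the table.
- tin_cup: Low copper cup with a cork floor, fixed in the caddy: 22 mm tall, inside diameter 64 to 66 mm, outside 72 mm; inner floor 4 mm above its origin. Origin: centre of its underside (6 mm above the table); z up; rim 28 mm above the table.
- ring_black: Napkin ring, black glazed ceramic, lying flat: outside diameter 50 mm, hole 34 mm, 14 mm thick, 25 g or so. Goes to the bottom of the tube. Origin: centre of its underside; z up along its axis.
- ring_pink: Napkin ring, pink glazed ceramic, lying flat: outside diameter 50 mm, hole 34 mm, 14 mm thick, 25 g or so. Goes in the middle of the column. Origin: centre of its underside; z up along its axis.
- ring_green: Napkin ring, sage-green glazed ceramic, lying flat: outside diameter 50 mm, hole 34 mm, 14 mm thick, 25 g or so. Goes on top of the column, its top then 2 mm below the rim. Origin: centre of its underside; z up along its axis.
- ring_blue: Napkin ring, blue glazed ceramic, lying flat: outside diameter 50 mm, hole 34 mm, 14 mm thick, 25 g or so. Belongs to another table: not to be moved. Origin: centre of its underside; z up along its axis.
- tin_full: Sage-green round tea tin, 44 mm in diameter (45 mm at the lid), 62 mm tall, standing upright, about 110 g. Full: closed by a brass lid, the top 14 mm, so its top is brass. It goes into the copper cup. Origin: centre of its underside; z up.
- tin_empty: Sage-green round tea tin, 44 mm in diameter (2 mm wall), 62 mm tall, standing upright, about 80 g. Empty: no lid, so from above one sees into its dark inside. Not to be moved. Origin: centre of its underside; z up.
- mug: Small pale pink mug, 68 mm tall, about 76 mm in diameter, with a handle at its +y. Not to be moved. Origin: centre of its underside.
Things that resemble listed ones, but are neither listed nor needed, are in the scene too. What is shaped like the tin_full but red is not meant.

How it is judged:
At the end, for the whole second after the job is handed in: Black, pink, green rings flat in the tube, bottom to top (6 mm of its axis, 5 mm in height, 0.15 rad); lidded tin upright (0.1 rad) on the copper cup's floor (15 mm of its axis); all at rest; blue ring, empty tin and mug within 20 mm of their starts (horizontal distance between each of ring_black, ring_pink, ring_green and ring_tube below 0.006 m and z of ring_black in the frame of ring_tube between 0.001 and 0.011 m and angle between each of ring_black, ring_pink, ring_green's own z axis and vertical below 0.15 rad and linear speed of each of ring_black, ring_pink, ring_green, tin_full below 0.02 m/s and z of ring_pink in the frame of ring_tube between 0.015 and 0.025 m and z of ring_green in the frame of ring_tube between 0.029 and 0.039 m and horizontal distance between tin_full and tin_cup below 0.015 m and z of tin_full in the frame of tin_cup between 0 and 0.008 m and angle between tin_full's own z axis and vertical below 0.1 rad and distance of each of ring_blue, tin_empty, mug from where it was at the start of the episode below 0.02 m); the robot touches nothing.
It fails at once if the blue ring is moved by more than 20 mm (distance of ring_blue from where it was at the start of the episode above 0.02 m).
It fails at once if the open empty tin is moved by more than 20 mm (distance of tin_empty from where it was at the start of the episode above 0.02 m).
It fails at once if the mug is moved by more than 20 mm (distance of mug from where it was at the start of the episode above 0.02 m).
It also fails if it takes over 96 s, if anything falls off the work surface, if the arm or the gripper's body presses on something with over 40 N, if the wrist force passes 120 N, or if a joint passes its speed limit or range.

## Working session

There is one attempt and no reset: what is moved stays moved. The work goes in short steps, Python scripts to look and compute and a tool call to move; the robot and the scene stay as the last step left them, time stands still between calls to the robot, and variables do not carry over. Pictures are saved under pics/ and viewed, at most 14 in all, crops included, and the job is handed in when it is done.

Besides the shell and the picture viewer there is one more tool, called after "Call:" as name(argument=value, ...) on one line, values as JSON. carry_out: Moves the arm, as the interface text tells. Its arguments: {"type":"object","properties":{"targets":{"type":"array"}},"required":["targets"]}

```bash
mkdir -p pics
cat > h.py <<'E'
import numpy as np, cv2
from rig import readout, eyes, ticket, bot
def shot(n,f=None):
    c=eyes.read_camera(n)
    if f: cv2.imwrite('pics/'+f,c['frame'][:,:,::-1])
    return c
def ray(c,uv):
    K=np.array([[c['fx'],0,c['cx']],[0,c['fy'],c['cy']],[0,0,1.]])
    p=cv2.undistortPoints(np.array(uv,float).reshape(-1,1,2),K,np.array(c['dist_coeffs'],float)).reshape(-1,2)
    T=np.array(c['cam_to_world']); d=np.c_[p,np.ones(len(p))]@T[:3,:3].T
    return T[:3,3],d
def plane(c,uv,z):
    o,d=ray(c,uv); return o+d*((z-o[2])/d[:,2])[:,None]
E
python3 - <<'E'
from h import *
for n in('top','side'):
    c=shot(n,n+'0.png'); T=np.array(c['cam_to_world']); print(n,c['fx'],T.round(3).tolist())
print(bot.grip_point_offset,{k:np.round(v,3).tolist() for k,v in readout.sense().items()})
E
```

```text
top 523.5157463164087 [[-0.061, -0.976, 0.207, 0.293], [-0.998, 0.06, -0.011, -0.054], [-0.001, -0.208, -0.978, 1.141], [0.0, 0.0, 0.0, 1.0]]
side 444.5343482931937 [[0.69, -0.353, 0.632, -0.146], [-0.724, -0.354, 0.592, -0.679], [0.014, -0.866, -0.5, 0.56], [0.0, 0.0, 0.0, 1.0]]
0.0187 {'clock': 0.1, 'q': [1.122, 0.259, 1.536, 0.0, 1.348, -0.203], 'joint_vel': [-0.001, -0.002, -0.004, -0.002, 0.0, -0.001], 'joint_efforts': [0.002, -44.696, -29.125, -0.0, 0.006, -0.0], 'tcp_pos': [0.134, 0.533, 0.231], 'tool_rot': [-3.14, -0.0, 2.896], 'wrist_force': [0.203, -0.197, -0.025], 'ft_torque': [0.013, 0.001, -0.047], 'finger_force': 0.0, 'width': 0.085}
```

View pics/top0.png

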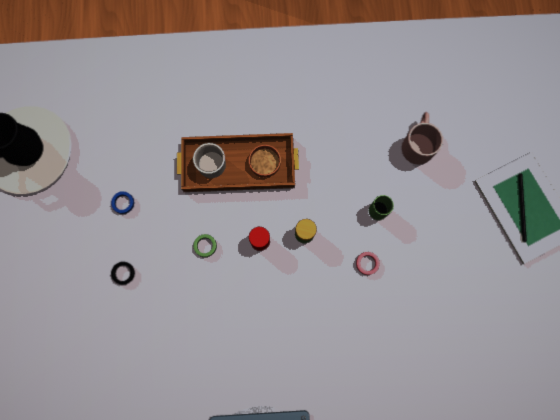

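View pics/side0.png

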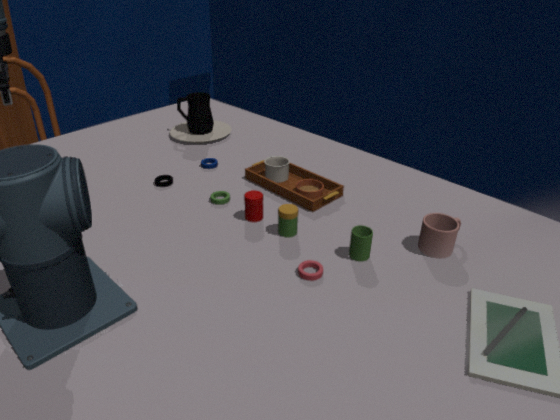

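The top view shows the rings: blue (122,203), black (123,273), green (205,246) and pink (367,264). The tube is at (209,159) and the cup at (265,160). There are three tin-shaped things: red (260,238), brass-topped (306,230) and dark open (381,208). The brass-topped one is tin_full, as it has a lid and a green body in the side view (288,222). I'll measure everything and confirm the tins in a crop.

```bash
cat > m.py <<'E'
from h import *
def blob(img,box,f):
    x0,y0,x1,y1=box; h=cv2.cvtColor(img[y0:y1,x0:x1],cv2.COLOR_RGB2HSV).astype(int)
    m=f(h[...,0],h[...,1],h[...,2]).astype(np.uint8)
    cs,_=cv2.findContours(m,cv2.RETR_EXTERNAL,cv2.CHAIN_APPROX_NONE)
    k=max(cs,key=cv2.contourArea).reshape(-1,2)+[x0,y0]
    return k
def fit(c,box,f,z):
    """circle centre, diameters on plane z of outer contour"""
    k=blob(c['frame'],box,f); P=plane(c,k,z)[:,:2]
    (x,y),a,_=cv2.fitEllipse((P*1000).astype(np.float32))
    return np.array([x,y]),np.array(a)
F=dict(black=lambda h,s,v:v<70, green=lambda h,s,v:(h>35)&(h<85)&(s>70), pink=lambda h,s,v:((h>165)|(h<8))&(s>75),
 blue=lambda h,s,v:(h>100)&(h<130)&(s>130), brass=lambda h,s,v:(h>15)&(h<32)&(s>110)&(v>60))
B=dict(black=(100,250,146,296),green=(185,226,225,266),pink=(345,244,390,284),blue=(100,185,146,222),brass=(288,212,326,250))
Z=dict(black=.014,green=.014,pink=.014,blue=.014,brass=.062)
E
python3 - <<'E'
from m import *
c=shot('top'); s=shot('side')
for k in B: print(k,*[v.round(1) for v in fit(c,B[k],F[k],Z[k])])
# tube / cup rims: bright/ orange
img=c['frame']
for n,box,f,z in(('tube',(190,140,230,182),lambda h,s,v:s<75,.056),('cup',(246,142,284,180),lambda h,s,v:(h<22)&(s>60)&(v>95),.028)):
    print(n,*[v.round(1) for v in fit(c,box,f,z)])
print('hand', [plane(c,[p],z)[0].round(3).tolist() for p,z in (((209,159),.056),((265,160),.028))])
SB=dict(black=(145,168,182,194),green=(203,186,236,208),pink=(290,256,330,284),brass=(272,202,304,224))
for k in SB:
    try: print('side',k,*[v.round(1) for v in fit(s,SB[k],F[k],Z[k])])
    except Exception as e: print(k,e)
a=cv2.resize(img[130:270,180:400],None,fx=3,fy=3); b=cv2.resize(s['frame'][150:270,230:380],None,fx=1.2,fy=1.2)
cv2.imwrite('pics/crop.png',a[:,:,::-1])
E
```

```text
black [406.5 275.3] [48.  49.5]
green [455.9  96.5] [46.6 47.4]
pink [ 396.2 -251.4] [47.5 48.2]
blue [562.9 275.8] [46.1 47.7]
brass [ 470.6 -121.5] [41.3 42.1]
tube [636.   75.1] [66.6 78.6]
cup [639.8 -48.6] [82.2 96.5]
hand [[0.637, 0.075, 0.056], [0.636, -0.045, 0.028]]
side black [397.3 264.4] [49.2 68.1]
side green [446.6  88.4] [45.2 61.9]
side pink [ 388.2 -256.8] [48.3 59.6]
side brass [ 460.6 -130.1] [40.4 63. ]
```

View pics/crop.png

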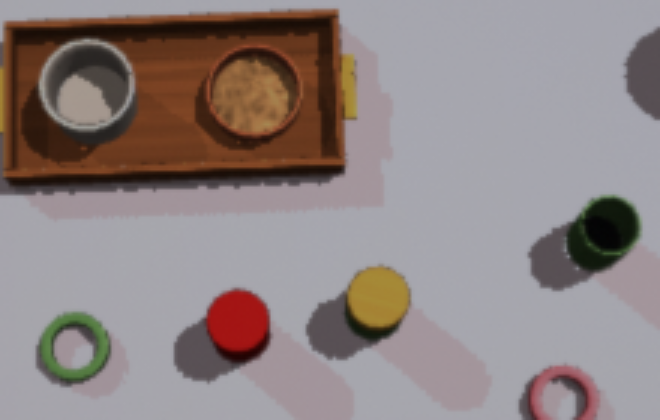

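The crop confirms it: red tin at crop (238,323), brass-lidded tin at (378,297), open dark tin at (605,230). The brass-lidded one is tin_full. The tube rim is centred at image (209,158.3) and the cup at (264.7,160.7), which puts them 120 mm apart, as specified. Next I go above the black ring.

Call:
carry_out(targets=[{"linear": [0, 0, 0], "turn": -0.123, "gripper": 8.5}, {"linear": [0, 0, 0], "turn": -0.123, "gripper": 8.5}, {"linear": [-3, -2.8, 0], "turn": 0, "gripper": 8}, {"linear": [-3, -2.8, 0], "turn": 0, "gripper": 8}, {"linear": [-3, -2.8, 0], "turn": 0, "gripper": 8}])

```text
clock: 0.7
tcp_pos: [0.2243, 0.4485, 0.2311]
tool_rot: [-3.141, -0.0, -3.14]
wrist_force: [1.2, 0.9, -0.5]
width: 0.0799
finger_force: 0.0
```

Call:
carry_out(targets=[{"linear": [-3, -2.8, 1], "turn": 0, "gripper": 8}, {"linear": [-3, -2.8, 1], "turn": 0, "gripper": 8}, {"linear": [-3, -2.8, 2], "turn": 0, "gripper": 8}, {"linear": [-3, -2.8, 2], "turn": 0, "gripper": 7}, {"linear": [-3, -2.8, 2], "turn": 0, "gripper": 7}])

```text
clock: 1.2
tcp_pos: [0.3749, 0.3083, 0.1508]
tool_rot: [3.141, 0.001, -3.141]
wrist_force: [0.8, -0.1, 0.3]
width: 0.0699
finger_force: 0.0
```

Call:
carry_out(targets=[{"linear": [-3, -2.8, 2], "turn": 0, "gripper": 7}, {"linear": [0, 0, 0], "turn": 0, "gripper": 7}, {"linear": [0, 0, 0], "turn": 0, "gripper": 7}, {"linear": [0, 0, 0], "turn": 0, "gripper": 7}, {"linear": [0, 0, 0], "turn": 0, "gripper": 7}])

```text
clock: 1.7
tcp_pos: [0.4033, 0.2826, 0.132]
tool_rot: [3.141, 0.001, -3.14]
wrist_force: [0.8, -0.2, -0.1]
width: 0.0699
finger_force: 0.0
```

Call:
carry_out(targets=[{"linear": [-0.3, -0.7, 3], "turn": 0, "gripper": 7}, {"linear": [0, 0, 3], "turn": 0, "gripper": 7}, {"linear": [0, 0, 3], "turn": 0, "gripper": 7}, {"linear": [0, 0, 2.5], "turn": 0, "gripper": 6}, {"linear": [0, 0, 0], "turn": 0, "gripper": 5.7}])

```text
clock: 2.2
tcp_pos: [0.404, 0.2746, 0.0141]
tool_rot: [-3.14, -0.005, -3.14]
wrist_force: [0.3, 0.3, -0.3]
width: 0.057
finger_force: 0.0
```

Run:
```python
from h import *
c=shot('side'); t=shot('top'); print(readout.sense()['tcp_pos'],readout.sense()['width'])
a=cv2.resize(c['frame'][110:210,120:220],(560,560),interpolation=cv2.INTER_CUBIC)
cv2.imwrite('pics/g1.png',a[:,:,::-1])
```

```text
[0.40654978 0.27530712 0.01688878] 0.05702891057794522
```

View pics/g1.png

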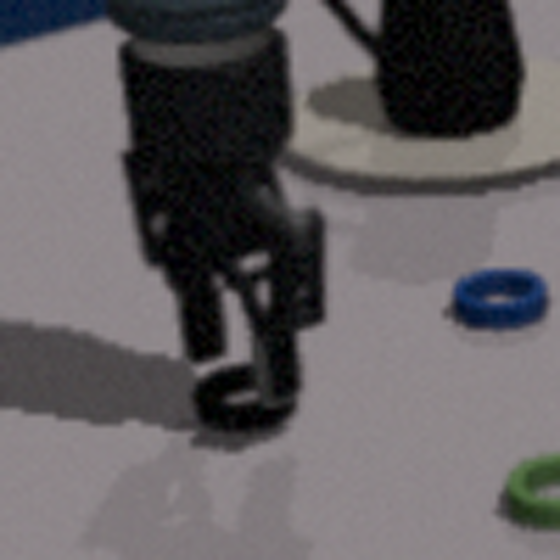

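The picture shows the fingers either side of the black ring (crop 245,400). The fingertips are at about crop (285,395) and (207,360).

Run:
```python
from h import *
c=shot('side')
o,d=ray(c,[(170.7,180.7),(157,174.2)])
for k in d: t=(.4065-o[0])/k[0]; print((o+t*k).round(4))
```

```text
[0.4065 0.2426 0.0179]
[0.4065 0.3101 0.0132]
```

Call:
carry_out(targets=[{"linear": [0, 0, 1.2], "turn": 0, "gripper": 5.7}, {"linear": [0, 0, 0], "turn": 0, "gripper": 5.7}, {"linear": [0, 0, 0], "turn": 0, "gripper": 4.5}, {"linear": [0, 0, 0], "turn": 0, "gripper": 4.5}, {"linear": [0, 0, 0], "turn": 0, "gripper": 4.5}])

```text
clock: 2.85
tcp_pos: [0.4069, 0.2746, 0.0053]
tool_rot: [3.141, 0.0, -3.141]
wrist_force: [-2.2, -0.8, 6.7]
width: 0.0467
finger_force: 60.3
```

Call:
carry_out(targets=[{"linear": [0, 0, -2], "turn": 0, "gripper": 4.5}, {"linear": [0, 0, -3], "turn": 0, "gripper": 4.5}, {"linear": [0, 0, -4], "turn": 0, "gripper": 4.5}, {"linear": [0, 0, 0], "turn": 0, "gripper": 4.5}, {"linear": [0, 0, 0], "turn": 0, "gripper": 4.5}])

```text
clock: 3.35
tcp_pos: [0.4076, 0.2748, 0.0955]
tool_rot: [3.141, 0.003, -3.141]
wrist_force: [0.2, -0.6, -0.7]
width: 0.0467
finger_force: 61.6
```

Run:
```python
from h import *
c=shot('side'); print(readout.sense()['tcp_pos'],readout.sense()['width'])
a=cv2.resize(c['frame'][80:180,120:220],(560,560),interpolation=cv2.INTER_CUBIC)
cv2.imwrite('pics/g2.png',np.clip(a[:,:,::-1].astype(float)*2,0,255))
```

```text
[0.40665046 0.27438647 0.09434188] 0.04698421613261198[ WARN:0@0.540] global loadsave.cpp:1063 imwrite_ Unsupported depth image for selected encoder is fallbacked to CV_8U.
```

View pics/g2.png

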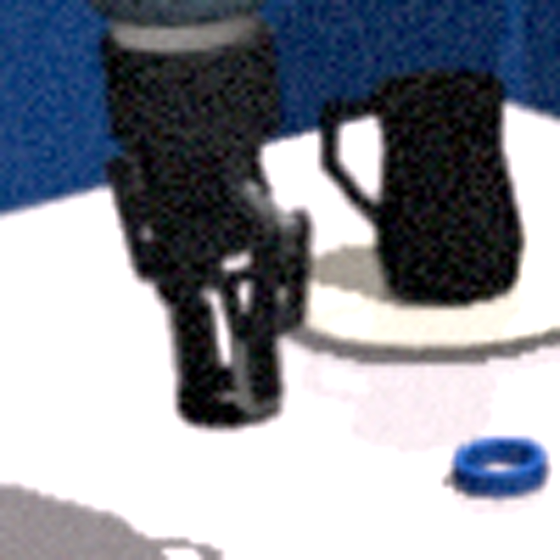

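The grip holds: the ring sits between the fingertips at about crop (230,400), with its underside just below them. I go above the tube.

Call:
carry_out(targets=[{"linear": [-3, -2.5, 0], "turn": 0, "gripper": 4.5}, {"linear": [-3.3, -2.85, 0], "turn": 0, "gripper": 4.5}, {"linear": [-3.3, -2.85, 0], "turn": 0, "gripper": 4.5}, {"linear": [-3.3, -2.85, 0], "turn": 0, "gripper": 4.5}, {"linear": [-3.3, -2.85, 0], "turn": 0, "gripper": 4.5}])

```text
clock: 3.9
tcp_pos: [0.5688, 0.1342, 0.0923]
tool_rot: [-3.142, -0.004, -3.142]
wrist_force: [-0.2, 0.4, -0.3]
width: 0.0467
finger_force: 61.6
```

Call:
carry_out(targets=[{"linear": [-3.3, -2.85, 0], "turn": 0, "gripper": 4.5}, {"linear": [-2.5, -2.1, 0], "turn": 0, "gripper": 4.5}, {"linear": [-1.3, -1.05, 0], "turn": 0, "gripper": 4.5}, {"linear": [0, 0, 1], "turn": 0, "gripper": 4.5}, {"linear": [0, 0, 0], "turn": 0, "gripper": 4.5}])

```text
clock: 4.4
tcp_pos: [0.6372, 0.0758, 0.0807]
tool_rot: [3.141, -0.007, 3.141]
wrist_force: [0.1, -0.1, -0.9]
width: 0.0467
finger_force: 61.6
```

Run:
```python
from h import *
c=shot('side'); t=shot('top'); print(readout.sense()['tcp_pos'],readout.sense()['width'])
a=cv2.resize(c['frame'][110:220,225:355],(650,550),interpolation=cv2.INTER_CUBIC)
cv2.imwrite('pics/g3.png',np.clip(a[:,:,::-1].astype(float)*1.7,0,255).astype(np.uint8))
```

```text
[0.63768136 0.07666653 0.08253318] 0.046742916227434476
```

View pics/g3.png

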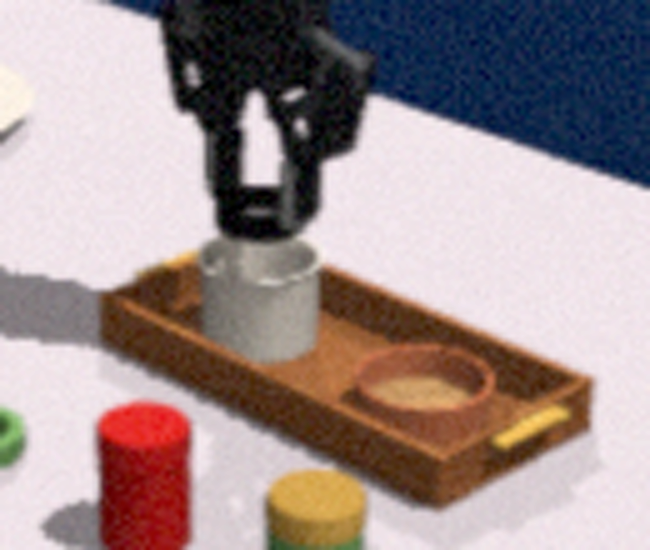

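The picture shows the ring centred over the tube: ring at crop x≈262, tube axis x≈261, rim ellipse centre (261,262). I check the tube position against the side view, then descend.

Run:
```python
from h import *
c=shot('side'); t=shot('top')
print(plane(c,[(277.2,162.2)],.056), plane(c,[(225+426/5,110+377/5)],.028), plane(t,[(209,158.5)],.056),readout.sense()['tcp_pos'])
```

```text
[[0.62961632 0.0672973  0.056     ]] [[ 0.63283519 -0.04717076  0.028     ]] [[0.63805064 0.07526376 0.056     ]] [0.63873507 0.07672864 0.08393701]
```

Call:
carry_out(targets=[{"linear": [0, 0, 0.8], "turn": 0, "gripper": 4.5}, {"linear": [0, 0, 0.6], "turn": 0, "gripper": 4.5}, {"linear": [0, 0, 0.5], "turn": 0, "gripper": 4.5}, {"linear": [0, 0, 0], "turn": 0, "gripper": 4.5}, {"linear": [0, 0, 0], "turn": 0, "gripper": 4.5}])

```text
clock: 5.1
tcp_pos: [0.6398, 0.0756, 0.0651]
tool_rot: [3.142, -0.0, -3.141]
wrist_force: [0.9, 0.0, 1.0]
width: 0.0462
finger_force: 61.6
```

Call:
carry_out(targets=[{"linear": [0.1, 0, 0.4], "turn": 0, "gripper": 4.5}, {"linear": [0, 0, 0.3], "turn": 0, "gripper": 4.5}, {"linear": [0, 0, 0], "turn": 0, "gripper": 4.5}, {"linear": [0, 0, 0], "turn": 0, "gripper": 4.5}, {"linear": [0, 0, 0], "turn": 0, "gripper": 4.5}])

```text
clock: 5.6
tcp_pos: [0.639, 0.0755, 0.0584]
tool_rot: [-3.142, 0.0, -3.141]
wrist_force: [0.3, -0.3, -0.2]
width: 0.0467
finger_force: 61.6
```

Run:
```python
from h import *
c=shot('side'); s=readout.sense();print(s['tcp_pos'],s['width'],s['wrist_force'])
a=cv2.resize(c['frame'][110:200,235:335],(700,600),interpolation=cv2.INTER_CUBIC)
cv2.imwrite('pics/g4.png',np.clip(a[:,:,::-1].astype(float)*2.2,0,255).astype(np.uint8))
```

```text
[0.63901587 0.07560323 0.05845803] 0.046446530832571664 [ 0.02479157 -0.42167052 -0.128566  ]
```

View pics/g4.png

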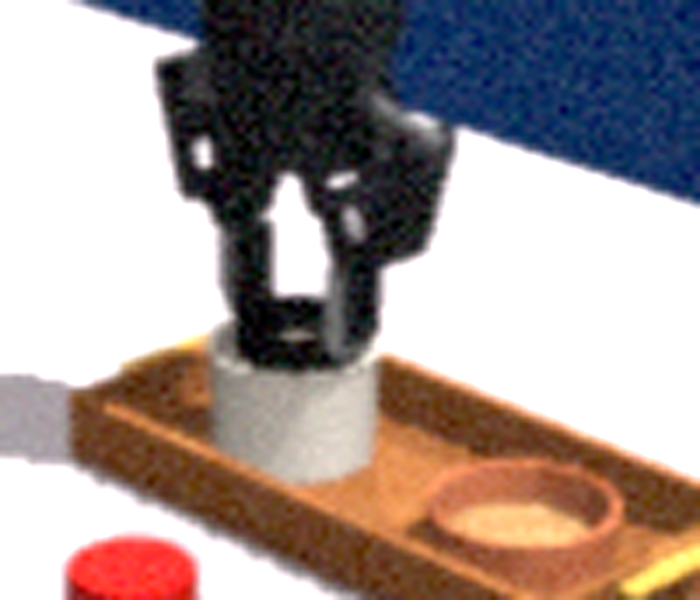

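The ring sits inside the rim ellipse, with its near edge at crop (295,365) and the rim spanning x 210–380. There is no contact force, so I release and lift off.

Call:
carry_out(targets=[{"linear": [0, 0, 0], "turn": 0, "gripper": 5.8}, {"linear": [0, 0, 0], "turn": 0, "gripper": 5.8}, {"linear": [0, 0, 0], "turn": 0, "gripper": 5.8}, {"linear": [0, 0, -3], "turn": 0, "gripper": 6.5}, {"linear": [0, 0, -4], "turn": 0, "gripper": 7}])

```text
clock: 6.15
tcp_pos: [0.637, 0.0757, 0.1264]
tool_rot: [3.141, -0.006, -3.141]
wrist_force: [0.8, -0.4, -0.6]
width: 0.07
finger_force: 0.0
```

Call:
carry_out(targets=[{"linear": [2.5, -2, 0], "turn": 0, "gripper": 7}, {"linear": [3, -3.5, 0], "turn": 0, "gripper": 7}, {"linear": [3, -3.5, 0], "turn": 0, "gripper": 7}, {"linear": [3, -3.5, 0], "turn": 0, "gripper": 7}, {"linear": [3, -3.5, 0], "turn": 0, "gripper": 7}])

```text
clock: 6.65
tcp_pos: [0.4927, -0.0854, 0.1285]
tool_rot: [-3.141, 0.001, -3.141]
wrist_force: [1.2, -1.2, -0.1]
width: 0.07
finger_force: 0.0
```

Run:
```python
from h import *
c=shot('top'); s=readout.sense();print(s['tcp_pos'],s['width'])
a=cv2.resize(c['frame'][138:180,185:235],(600,504),interpolation=cv2.INTER_CUBIC)
cv2.imwrite('pics/g5.png',np.clip(a[:,:,::-1].astype(float)*1.5,0,255).astype(np.uint8))
```

```text
[ 0.48843128 -0.08955715  0.12809036] 0.07003988247926353
```

View pics/g5.png

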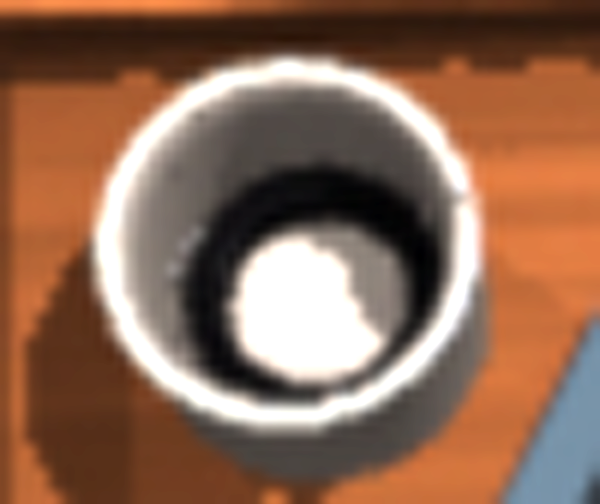

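The black ring lies flat on the tube floor at crop (315,290), just off-centre to the right. The rim centre is at (289,240). Now the pink ring.

Call:
carry_out(targets=[{"linear": [1.8, -3.2, 0], "turn": 0, "gripper": 7}, {"linear": [1.8, -3.2, 0], "turn": 0, "gripper": 7}, {"linear": [1.8, -3.2, 0], "turn": 0, "gripper": 7}, {"linear": [1.9, -3.3, 0], "turn": 0, "gripper": 7}, {"linear": [1.9, -3.3, 0], "turn": 0, "gripper": 7}])

```text
clock: 7.2
tcp_pos: [0.4012, -0.2477, 0.1286]
tool_rot: [-3.141, 0.001, -3.141]
wrist_force: [0.9, 0.1, 0.7]
width: 0.0701
finger_force: 0.0
```

Call:
carry_out(targets=[{"linear": [0, 0, 2], "turn": 0, "gripper": 6}, {"linear": [0, 0, 3], "turn": 0, "gripper": 6}, {"linear": [0, 0, 3], "turn": 0, "gripper": 6}, {"linear": [0, 0, 1], "turn": 0, "gripper": 6}, {"linear": [0, 0, 0], "turn": 0, "gripper": 6}])

```text
clock: 7.7
tcp_pos: [0.4012, -0.2457, 0.0373]
tool_rot: [3.139, -0.002, -3.141]
wrist_force: [0.4, -0.1, 1.0]
width: 0.0599
finger_force: 0.0
```

Run:
```python
from h import *
s=readout.sense();print(s['tcp_pos'],s['width'],s['wrist_force'],s['tool_rot'])
```

```text
[ 0.40121524 -0.24567871  0.03729097] 0.05993782873548493 [ 0.3906855  -0.14995795  0.98208811] [ 3.13931308e+00 -2.28199277e-03 -3.14141235e+00]
```

Call:
carry_out(targets=[{"linear": [0.5, -0.55, 0], "turn": 0, "gripper": 6}, {"linear": [0, 0, 1.5], "turn": 0, "gripper": 6}, {"linear": [0, 0, 1.7], "turn": 0, "gripper": 6}, {"linear": [0, 0, 0], "turn": 0, "gripper": 6}, {"linear": [0, 0, 0], "turn": 0, "gripper": 6}])

```text
clock: 8.2
tcp_pos: [0.3974, -0.2527, 0.0074]
tool_rot: [-3.14, 0.001, -3.141]
wrist_force: [0.7, 0.2, -0.5]
width: 0.0604
finger_force: 0.0
```

Call:
carry_out(targets=[{"linear": [0, 0, 0], "turn": 0, "gripper": 4.5}, {"linear": [0, 0, 0], "turn": 0, "gripper": 4.5}, {"linear": [0, 0, 0], "turn": 0, "gripper": 4.5}, {"linear": [0, 0, 0], "turn": 0, "gripper": 4.5}, {"linear": [0, 0, 0], "turn": 0, "gripper": 4.5}])

```text
clock: 8.7
tcp_pos: [0.3977, -0.2528, 0.0085]
tool_rot: [-3.139, 0.002, -3.141]
wrist_force: [-2.7, 1.1, 12.2]
width: 0.0459
finger_force: 52.8
```

Call:
carry_out(targets=[{"linear": [0, 0, -2], "turn": 0, "gripper": 4.5}, {"linear": [0, 0, -3], "turn": 0, "gripper": 4.5}, {"linear": [0, 0, -3], "turn": 0, "gripper": 4.5}, {"linear": [0, 0, -3], "turn": 0, "gripper": 4.5}, {"linear": [0, 0, 0], "turn": 0, "gripper": 4.5}])

```text
clock: 9.2
tcp_pos: [0.3994, -0.2543, 0.1214]
tool_rot: [-3.134, 0.007, -3.141]
wrist_force: [-0.6, 0.0, -0.7]
width: 0.046
finger_force: 51.7
```

Call:
carry_out(targets=[{"linear": [-1.5, 2.1, 0], "turn": 0, "gripper": 4.5}, {"linear": [-2.5, 3.4, 0], "turn": 0, "gripper": 4.5}, {"linear": [-2.5, 3.4, 0], "turn": 0, "gripper": 4.5}, {"linear": [-2.5, 3.4, 0], "turn": 0, "gripper": 4.5}, {"linear": [-2.5, 3.4, 0], "turn": 0, "gripper": 4.5}])

```text
clock: 9.7
tcp_pos: [0.5127, -0.0935, 0.1166]
tool_rot: [-3.141, 0.001, -3.141]
wrist_force: [0.4, -0.0, 0.6]
width: 0.0457
finger_force: 51.7
```

Call:
carry_out(targets=[{"linear": [-2.5, 3.4, 0], "turn": 0, "gripper": 4.5}, {"linear": [-2.5, 3.4, 0], "turn": 0, "gripper": 4.5}, {"linear": [-2.5, 3.4, 0], "turn": 0, "gripper": 4.5}, {"linear": [-2.5, 3.4, 0], "turn": 0, "gripper": 4.5}, {"linear": [-2.4, 3.2, 0], "turn": 0, "gripper": 4.5}])

```text
clock: 10.2
tcp_pos: [0.6367, 0.0749, 0.1164]
tool_rot: [-3.142, 0.0, -3.141]
wrist_force: [0.1, -0.1, 0.4]
width: 0.0461
finger_force: 51.7
```

Call:
carry_out(targets=[{"linear": [0, 0, 1.5], "turn": 0, "gripper": 4.5}, {"linear": [0, 0, 1.5], "turn": 0, "gripper": 4.5}, {"linear": [0, 0, 0], "turn": 0, "gripper": 4.5}, {"linear": [0, 0, 0], "turn": 0, "gripper": 4.5}, {"linear": [0, 0, 0], "turn": 0, "gripper": 4.5}])

```text
clock: 10.7
tcp_pos: [0.6364, 0.0727, 0.0873]
tool_rot: [-3.141, 0.001, 3.141]
wrist_force: [0.6, 0.1, -0.3]
width: 0.0461
finger_force: 51.8
```

Run:
```python
from h import *
c=shot('side'); s=readout.sense();print(s['tcp_pos'],s['width'],s['tool_rot'])
a=cv2.resize(c['frame'][105:195,235:335],(700,600),interpolation=cv2.INTER_CUBIC)
cv2.imwrite('pics/g6.png',np.clip(a[:,:,::-1].astype(float)*2.2,0,255).astype(np.uint8))
```

```text
[0.63650189 0.07269528 0.08746584] 0.0459073529259842 [-3.14148332e+00  1.81028393e-03  3.14131617e+00]
```

View pics/g6.png

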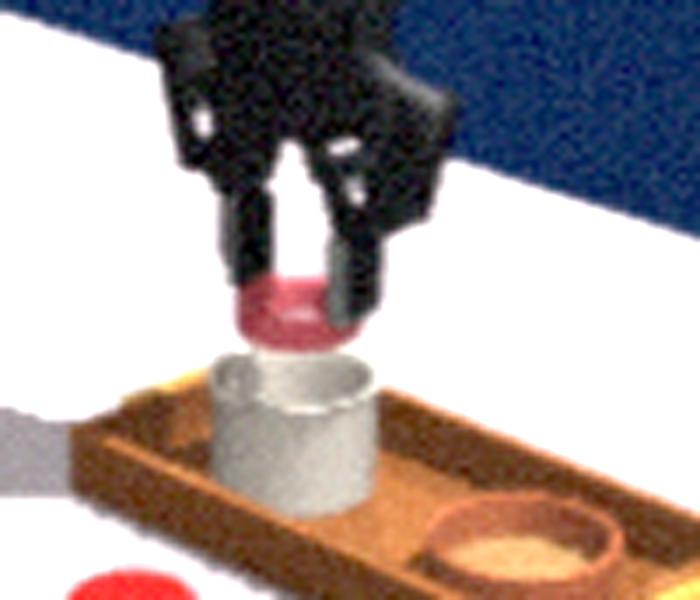

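The pink ring hangs level, about 7 mm below the fingertips. Its centre is at crop x≈298 against the tube axis at x≈294. I correct slightly, lower and release.

Call:
carry_out(targets=[{"linear": [-0.15, 0.25, 0.8], "turn": 0, "gripper": 4.5}, {"linear": [0, 0, 0.8], "turn": 0, "gripper": 4.5}, {"linear": [0, 0, 0.7], "turn": 0, "gripper": 4.5}, {"linear": [0, 0, 0.4], "turn": 0, "gripper": 4.5}, {"linear": [0, 0, 0], "turn": 0, "gripper": 4.5}])

```text
clock: 11.25
tcp_pos: [0.6376, 0.0762, 0.0588]
tool_rot: [3.141, 0.0, 3.142]
wrist_force: [1.0, 3.2, -0.6]
width: 0.0456
finger_force: 51.9
```

Call:
carry_out(targets=[{"linear": [0, 0, 0], "turn": 0, "gripper": 4.5}, {"linear": [0, 0, 0], "turn": 0, "gripper": 4.5}, {"linear": [0, 0, 0], "turn": 0, "gripper": 4.5}, {"linear": [0, 0, 0], "turn": 0, "gripper": 4.5}, {"linear": [0, 0, 0], "turn": 0, "gripper": 4.5}])

```text
clock: 11.75
tcp_pos: [0.6375, 0.0758, 0.0594]
tool_rot: [3.141, 0.0, -3.141]
wrist_force: [1.9, 3.8, 0.4]
width: 0.0459
finger_force: 51.8
```

Call:
carry_out(targets=[{"linear": [-0.1, 0.2, 0], "turn": 0, "gripper": 4.5}, {"linear": [0, 0, 0], "turn": 0, "gripper": 4.5}, {"linear": [0, 0, 0], "turn": 0, "gripper": 4.5}, {"linear": [0, 0, 0], "turn": 0, "gripper": 4.5}, {"linear": [0, 0, 0], "turn": 0, "gripper": 4.5}])

```text
clock: 12.25
tcp_pos: [0.6383, 0.0773, 0.0592]
tool_rot: [-3.141, -0.0, -3.142]
wrist_force: [0.5, 0.6, -1.0]
width: 0.0457
finger_force: 51.8
```

Run:
```python
from h import *
c=shot('side'); s=readout.sense();print(s['tcp_pos'],s['width'],s['wrist_force'])
a=cv2.resize(c['frame'][120:190,250:310],(514,600),interpolation=cv2.INTER_CUBIC)
cv2.imwrite('pics/g7.png',np.clip(a[:,:,::-1].astype(float)*2.2,0,255).astype(np.uint8))
```

```text
[0.63831286 0.07736559 0.05925394] 0.04595178750438512 [-0.63501241  0.13518431 -0.09315704]
```

View pics/g7.png

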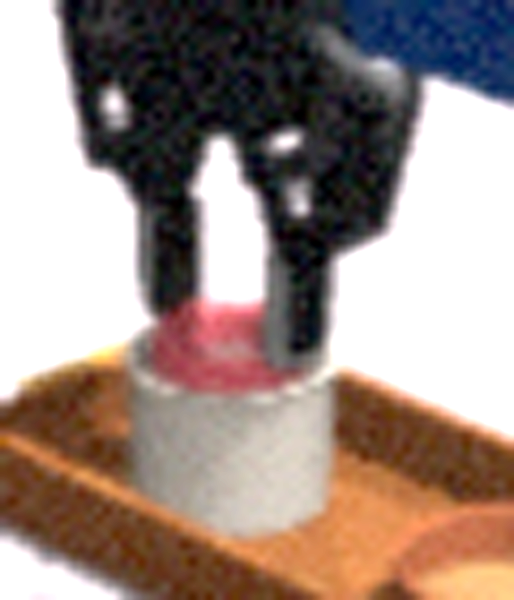

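The pink ring is seated in the rim mouth at crop (225,345) and the contact force is gone. I release it and carry on to the green ring.

Call:
carry_out(targets=[{"linear": [0, 0, 0], "turn": 0, "gripper": 5.8}, {"linear": [0, 0, 0], "turn": 0, "gripper": 5.8}, {"linear": [0, 0, 0], "turn": 0, "gripper": 5.8}, {"linear": [0, 0, -3], "turn": 0, "gripper": 6}, {"linear": [0, 0, -4], "turn": 0, "gripper": 6}])

```text
clock: 12.8
tcp_pos: [0.6365, 0.0776, 0.1274]
tool_rot: [3.141, -0.006, -3.141]
wrist_force: [0.9, 0.6, 0.7]
width: 0.0601
finger_force: 0.0
```

Call:
carry_out(targets=[{"linear": [3.6, 0.4, 0], "turn": 0, "gripper": 6}, {"linear": [3.6, 0.4, 0], "turn": 0, "gripper": 6}, {"linear": [3.6, 0.4, 0], "turn": 0, "gripper": 6}, {"linear": [3.6, 0.4, 0], "turn": 0, "gripper": 6}, {"linear": [3.6, 0.3, 0], "turn": 0, "gripper": 6}])

```text
clock: 13.3
tcp_pos: [0.4569, 0.0967, 0.1294]
tool_rot: [3.142, 0.0, -3.141]
wrist_force: [-0.0, -0.2, 0.4]
width: 0.0601
finger_force: 0.0
```

Call:
carry_out(targets=[{"linear": [0, 0, 3], "turn": 0, "gripper": 6}, {"linear": [0, 0, 4], "turn": 0, "gripper": 6}, {"linear": [0, 0, 2], "turn": 0, "gripper": 6}, {"linear": [0, 0, 0], "turn": 0, "gripper": 6}, {"linear": [0, 0, 0], "turn": 0, "gripper": 6}])

```text
clock: 13.8
tcp_pos: [0.4586, 0.0965, 0.0396]
tool_rot: [-3.142, -0.0, -3.141]
wrist_force: [0.3, 0.3, -0.3]
width: 0.0597
finger_force: 0.0
```

Run:
```python
from h import *
c=shot('top'); s=readout.sense();print(s['tcp_pos'],s['width'])
a=cv2.resize(c['frame'][138:180,185:235],(600,504),interpolation=cv2.INTER_CUBIC)
cv2.imwrite('pics/g8.png',np.clip(a[:,:,::-1].astype(float)*1.5,0,255).astype(np.uint8))
```

```text
[0.45940928 0.09651871 0.04031669] 0.05987284545016422
```

View pics/g8.png

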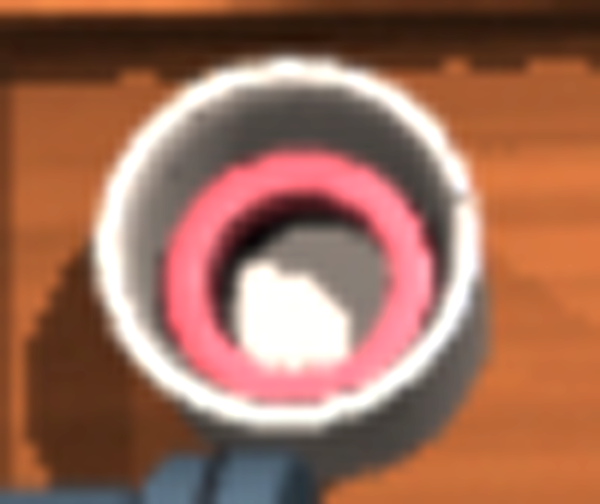

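The pink ring is flat at crop (298,275) with the black one beneath it. Now the green grasp.

Call:
carry_out(targets=[{"linear": [0.3, 0, 0], "turn": 0, "gripper": 6}, {"linear": [0, 0, 1.5], "turn": 0, "gripper": 6}, {"linear": [0, 0, 1.7], "turn": 0, "gripper": 6}, {"linear": [0, 0, 0], "turn": 0, "gripper": 6}, {"linear": [0, 0, 0], "turn": 0, "gripper": 6}])

```text
clock: 14.35
tcp_pos: [0.4557, 0.0965, 0.0081]
tool_rot: [-3.142, 0.001, -3.141]
wrist_force: [0.6, -0.7, 0.3]
width: 0.0602
finger_force: 0.0
```

Call:
carry_out(targets=[{"linear": [0, 0, 0], "turn": 0, "gripper": 4.5}, {"linear": [0, 0, 0], "turn": 0, "gripper": 4.5}, {"linear": [0, 0, 0], "turn": 0, "gripper": 4.5}, {"linear": [0, 0, 0], "turn": 0, "gripper": 4.5}, {"linear": [0, 0, 0], "turn": 0, "gripper": 4.5}])

```text
clock: 14.85
tcp_pos: [0.4563, 0.0965, 0.0091]
tool_rot: [-3.141, 0.002, -3.141]
wrist_force: [-2.3, 0.1, 8.8]
width: 0.0458
finger_force: 50.2
```

Call:
carry_out(targets=[{"linear": [0, 0, -2], "turn": 0, "gripper": 4.5}, {"linear": [0, 0, -3], "turn": 0, "gripper": 4.5}, {"linear": [0, 0, -3], "turn": 0, "gripper": 4.5}, {"linear": [0, 0, 0], "turn": 0, "gripper": 4.5}, {"linear": [0, 0, 0], "turn": 0, "gripper": 4.5}])

```text
clock: 15.35
tcp_pos: [0.4562, 0.0966, 0.0885]
tool_rot: [-3.141, 0.003, -3.141]
wrist_force: [-0.2, 0.5, -0.1]
width: 0.0462
finger_force: 49.4
```

Call:
carry_out(targets=[{"linear": [-3.6, -0.4, 0], "turn": 0, "gripper": 4.5}, {"linear": [-3.6, -0.4, 0], "turn": 0, "gripper": 4.5}, {"linear": [-3.6, -0.4, 0], "turn": 0, "gripper": 4.5}, {"linear": [-3.6, -0.4, 0], "turn": 0, "gripper": 4.5}, {"linear": [-3.6, -0.3, 0], "turn": 0, "gripper": 4.5}])

```text
clock: 15.85
tcp_pos: [0.6357, 0.0773, 0.0855]
tool_rot: [3.142, -0.003, -3.142]
wrist_force: [0.2, 0.5, -0.7]
width: 0.0461
finger_force: 49.4
```

Run:
```python
from h import *
c=shot('side'); c=shot('side'); s=readout.sense();print(s['tcp_pos'],s['width'],s['tool_rot'])
a=cv2.resize(c['frame'][105:195,235:335],(700,600),interpolation=cv2.INTER_CUBIC)
cv2.imwrite('pics/g9.png',np.clip(a[:,:,::-1].astype(float)*2.2,0,255).astype(np.uint8))
```

```text
[0.63892471 0.07655259 0.08546257] 0.046021438210974965 [-3.14133337e+00  1.38558865e-03  3.14069858e+00]
```

View pics/g9.png

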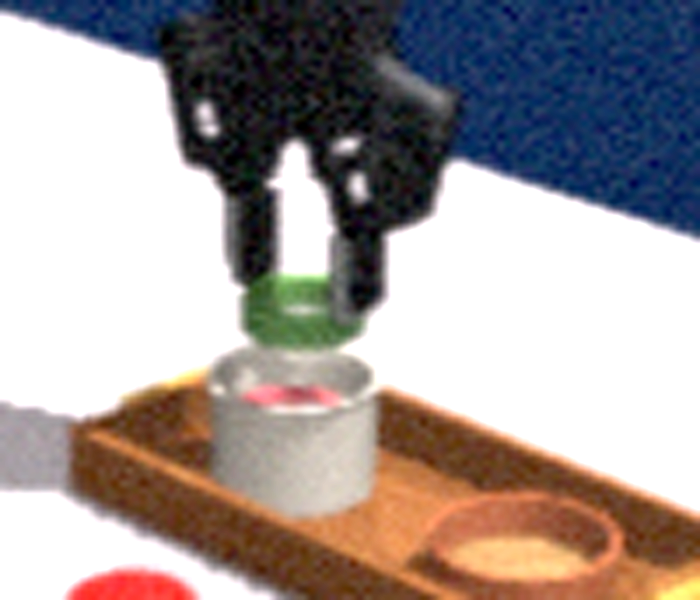

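The green ring is level, with its centre at crop x≈302 against the tube at x≈294, so about 2 mm to the right. I correct, lower and check the force.

Call:
carry_out(targets=[{"linear": [0.1, 0.15, 0.8], "turn": 0, "gripper": 4.5}, {"linear": [0, 0, 0.8], "turn": 0, "gripper": 4.5}, {"linear": [0, 0, 0.6], "turn": 0, "gripper": 4.5}, {"linear": [0, 0, 0.4], "turn": 0, "gripper": 4.5}, {"linear": [0, 0, 0], "turn": 0, "gripper": 4.5}])

```text
clock: 16.45
tcp_pos: [0.6336, 0.0795, 0.0619]
tool_rot: [3.141, -0.0, -3.141]
wrist_force: [-2.7, -0.6, 6.9]
width: 0.0463
finger_force: 52.1
```

Call:
carry_out(targets=[{"linear": [0, 0, 0], "turn": 0, "gripper": 4.5}, {"linear": [0, 0, 0], "turn": 0, "gripper": 4.5}, {"linear": [0, 0, 0], "turn": 0, "gripper": 4.5}, {"linear": [0, 0, 0], "turn": 0, "gripper": 4.5}, {"linear": [0, 0, 0], "turn": 0, "gripper": 4.5}])

```text
clock: 16.95
tcp_pos: [0.6335, 0.0794, 0.0622]
tool_rot: [3.142, -0.0, -3.141]
wrist_force: [-1.6, 0.6, 6.6]
width: 0.0458
finger_force: 52.2
```

Call:
carry_out(targets=[{"linear": [0, 0, -0.6], "turn": 0, "gripper": 4.5}, {"linear": [-0.45, -0.2, 0], "turn": 0, "gripper": 4.5}, {"linear": [0, 0, 0], "turn": 0, "gripper": 4.5}, {"linear": [0, 0, 0.3], "turn": 0, "gripper": 4.5}, {"linear": [0, 0, 0.3], "turn": 0, "gripper": 4.5}])

```text
clock: 17.45
tcp_pos: [0.6386, 0.077, 0.0607]
tool_rot: [3.142, -0.001, -3.141]
wrist_force: [-0.2, -0.5, -0.6]
width: 0.0458
finger_force: 51.6
```

Call:
carry_out(targets=[{"linear": [0, 0, 0], "turn": 0, "gripper": 4.5}, {"linear": [0, 0, 0], "turn": 0, "gripper": 4.5}, {"linear": [0, 0, 0], "turn": 0, "gripper": 4.5}, {"linear": [0, 0, 0], "turn": 0, "gripper": 4.5}, {"linear": [0, 0, 0], "turn": 0, "gripper": 4.5}])

```text
clock: 17.95
tcp_pos: [0.639, 0.0771, 0.0614]
tool_rot: [-3.142, 0.0, -3.141]
wrist_force: [-1.2, -0.4, -0.8]
width: 0.0461
finger_force: 51.6
```

Run:
```python
from h import *
c=shot('side'); s=readout.sense();print(s['tcp_pos'],s['width'],s['wrist_force'])
a=cv2.resize(c['frame'][120:190,250:310],(514,600),interpolation=cv2.INTER_CUBIC)
cv2.imwrite('pics/g10.png',np.clip(a[:,:,::-1].astype(float)*2.2,0,255).astype(np.uint8))
```

```text
[0.63897154 0.07710817 0.06143366] 0.04575810298734412 [ 0.18334182 -0.39920985 -0.23392352]
```

View pics/g10.png

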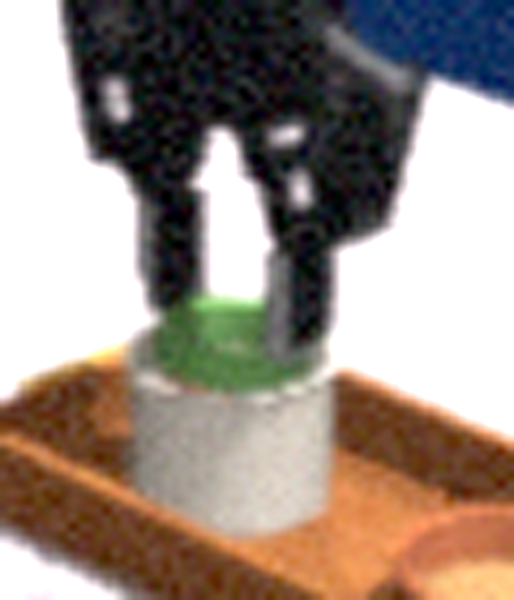

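The green ring is in the tube mouth at crop (225,340), with no contact force. I release it and go on to the brass-lidded tin.

Call:
carry_out(targets=[{"linear": [0, 0, 0.2], "turn": 0, "gripper": 4.5}, {"linear": [0, 0, 0], "turn": 0, "gripper": 5.8}, {"linear": [0, 0, 0], "turn": 0, "gripper": 5.8}, {"linear": [0, 0, 0], "turn": 0, "gripper": 5.8}, {"linear": [0, 0, -3], "turn": 0, "gripper": 6}])

```text
clock: 18.5
tcp_pos: [0.6357, 0.0772, 0.0853]
tool_rot: [3.141, -0.009, -3.142]
wrist_force: [0.5, -0.2, -0.1]
width: 0.0601
finger_force: 0.0
```

Call:
carry_out(targets=[{"linear": [0, 0, -4], "turn": 0, "gripper": 6}, {"linear": [2.8, -3.3, 0], "turn": 0, "gripper": 6.5}, {"linear": [2.8, -3.3, 0], "turn": 0, "gripper": 6.5}, {"linear": [2.8, -3.3, 0], "turn": 0, "gripper": 6.5}, {"linear": [2.8, -3.3, 0], "turn": 0, "gripper": 6.5}])

```text
clock: 19.0
tcp_pos: [0.5258, -0.0559, 0.1296]
tool_rot: [-3.141, 0.001, -3.141]
wrist_force: [-0.2, -0.2, -0.5]
width: 0.0652
finger_force: 0.0
```

Call:
carry_out(targets=[{"linear": [2.8, -3.3, 0], "turn": 0, "gripper": 6.5}, {"linear": [2.8, -3.3, 0], "turn": 0, "gripper": 6.5}, {"linear": [0, 0, 0], "turn": 0, "gripper": 6.5}, {"linear": [0, 0, 0], "turn": 0, "gripper": 6.5}, {"linear": [0, 0, 0], "turn": 0, "gripper": 6.5}])

```text
clock: 19.5
tcp_pos: [0.4717, -0.1205, 0.1296]
tool_rot: [3.142, 0.001, -3.141]
wrist_force: [0.2, -0.5, 0.8]
width: 0.0647
finger_force: 0.0
```

Run:
```python
from m import *
c=shot('top'); s=readout.sense();print(s['tcp_pos'],s['width'])
k=blob(c['frame'],(190,140,230,182),F['green']);P=plane(c,k,.054)*1000
print('green',cv2.fitEllipse(P[:,:2].astype(np.float32)))
k=blob(c['frame'],(190,140,230,182),lambda h,s,v:(s<75)|((h>30)&(h<90)));print('tube',len(k))
S=shot('side'); k=blob(S['frame'],(272,195,308,228),F['brass']); print(plane(S,[k.mean(0)],.058))
```

```text
[ 0.47179447 -0.12021781  0.12944888] 0.06477634492672994
green ((637.9959716796875, 74.18128204345703), (49.22383117675781, 49.65510940551758), 122.73999786376953)
tube 94
[[ 0.46419694 -0.12588017  0.058     ]]
```

The green ring measures 49.4 mm round at the 54 mm plane, so it is flat and at the right height. Its centre is (0.638,0.074). Now I grasp the tin.

Call:
carry_out(targets=[{"linear": [0.1, -0.1, 3], "turn": 0, "gripper": 6.5}, {"linear": [0, 0, 3], "turn": 0, "gripper": 6.5}, {"linear": [0, 0, 2.4], "turn": 0, "gripper": 6.5}, {"linear": [0, 0, 1], "turn": 0, "gripper": 6.5}, {"linear": [0, 0, 0], "turn": 0, "gripper": 6.5}])

```text
clock: 20.1
tcp_pos: [0.4694, -0.1208, 0.034]
tool_rot: [3.14, -0.003, -3.14]
wrist_force: [0.3, 0.7, -0.9]
width: 0.0649
finger_force: 0.0
```

Call:
carry_out(targets=[{"linear": [0, 0, 0], "turn": 0, "gripper": 3.8}, {"linear": [0, 0, 0], "turn": 0, "gripper": 3.8}, {"linear": [0, 0, 0], "turn": 0, "gripper": 3.8}, {"linear": [0, 0, 0], "turn": 0, "gripper": 3.8}, {"linear": [0, 0, 0], "turn": 0, "gripper": 3.8}])

```text
clock: 20.6
tcp_pos: [0.471, -0.1222, 0.0366]
tool_rot: [-3.141, 0.003, 3.142]
wrist_force: [1.0, 1.7, 8.3]
width: 0.0431
finger_force: 61.4
```

Call:
carry_out(targets=[{"linear": [0, 0, -2], "turn": 0, "gripper": 3.8}, {"linear": [0, 0, -2], "turn": 0, "gripper": 3.8}, {"linear": [0, 0, -2], "turn": 0, "gripper": 3.8}, {"linear": [0, 0, 0], "turn": 0, "gripper": 3.8}, {"linear": [0, 0, 0], "turn": 0, "gripper": 3.8}])

```text
clock: 21.1
tcp_pos: [0.47, -0.1221, 0.0955]
tool_rot: [-3.141, 0.001, -3.141]
wrist_force: [0.3, -0.5, -1.4]
width: 0.0431
finger_force: 61.3
```

Call:
carry_out(targets=[{"linear": [-3.3, 1.5, 0], "turn": 0, "gripper": 3.8}, {"linear": [-3.3, 1.5, 0], "turn": 0, "gripper": 3.8}, {"linear": [-3.3, 1.5, 0], "turn": 0, "gripper": 3.8}, {"linear": [-3.3, 1.5, 0], "turn": 0, "gripper": 3.8}, {"linear": [-3.3, 1.6, 0], "turn": 0, "gripper": 3.8}])

```text
clock: 21.6
tcp_pos: [0.6352, -0.0452, 0.0933]
tool_rot: [3.141, -0.003, 3.142]
wrist_force: [-0.4, -0.2, -0.6]
width: 0.0427
finger_force: 61.3
```

Run:
```python
from h import *
c=shot('side'); c=shot('side'); s=readout.sense();print(s['tcp_pos'],s['width'],s['finger_force'],s['tool_rot'])
```

```text
[ 0.63777433 -0.04393688  0.09332384] 0.04290846950221929 61.371729536913335 [ 3.14076682e+00  8.09070412e-04 -3.13918655e+00]
```

Call:
carry_out(targets=[{"linear": [0, 0, 1.5], "turn": 0, "gripper": 3.8}, {"linear": [0, 0, 1.5], "turn": 0, "gripper": 3.8}, {"linear": [0, 0, 1], "turn": 0, "gripper": 3.8}, {"linear": [0, 0, 0.4], "turn": 0, "gripper": 3.8}, {"linear": [0, 0, 0.1], "turn": 0, "gripper": 3.8}])

```text
clock: 22.2
tcp_pos: [0.6341, -0.0461, 0.0493]
tool_rot: [3.141, -0.002, 3.141]
wrist_force: [1.0, 0.7, -1.4]
width: 0.043
finger_force: 61.4
```

Call:
carry_out(targets=[{"linear": [0, 0, 0.1], "turn": 0, "gripper": 3.8}, {"linear": [0, 0, 0], "turn": 0, "gripper": 3.8}, {"linear": [0, 0, 0], "turn": 0, "gripper": 3.8}, {"linear": [0, 0, 0], "turn": 0, "gripper": 3.8}, {"linear": [0, 0, 0], "turn": 0, "gripper": 3.8}])

```text
clock: 22.7
tcp_pos: [0.6351, -0.0459, 0.0497]
tool_rot: [-3.141, 0.001, -3.141]
wrist_force: [-0.5, -0.5, -0.8]
width: 0.0431
finger_force: 61.4
```

Call:
carry_out(targets=[{"linear": [0, 0, 0.2], "turn": 0, "gripper": 3.8}, {"linear": [0, 0, 0.1], "turn": 0, "gripper": 3.8}, {"linear": [0, 0, 0], "turn": 0, "gripper": 3.8}, {"linear": [0, 0, 0], "turn": 0, "gripper": 3.8}, {"linear": [0, 0, 0], "turn": 0, "gripper": 3.8}])

```text
clock: 23.2
tcp_pos: [0.6352, -0.0459, 0.0467]
tool_rot: [-3.141, 0.001, -3.141]
wrist_force: [0.3, 1.2, 3.6]
width: 0.043
finger_force: 61.7
```

Light contact with the cup floor at the expected height. I release and retreat toward the robot.

Call:
carry_out(targets=[{"linear": [0, 0, 0], "turn": 0, "gripper": 5.5}, {"linear": [0, 0, 0], "turn": 0, "gripper": 6}, {"linear": [0, 0, 0], "turn": 0, "gripper": 6}, {"linear": [0, 0, -3], "turn": 0, "gripper": 6}, {"linear": [0, 0, -4], "turn": 0, "gripper": 6}])

```text
clock: 23.7
tcp_pos: [0.6329, -0.0455, 0.1141]
tool_rot: [3.14, -0.006, -3.142]
wrist_force: [-0.3, 0.0, 0.5]
width: 0.0601
finger_force: 0.0
```

Call:
carry_out(targets=[{"linear": [4, -1, -2], "turn": 0, "gripper": 6}, {"linear": [4, -1, -2], "turn": 0, "gripper": 6}, {"linear": [4, -1, -1], "turn": 0, "gripper": 6}, {"linear": [4, -1, 0], "turn": 0, "gripper": 6}, {"linear": [4, -1, 0], "turn": 0, "gripper": 6}])

```text
clock: 24.2
tcp_pos: [0.4336, -0.0962, 0.1667]
tool_rot: [-3.141, 0.001, -3.141]
wrist_force: [-0.3, -0.6, -0.2]
width: 0.0605
finger_force: 0.0
```

Run:
```python
from m import *
c=shot('top'); s=shot('side')
for n,box,f,z in(('tin',(246,135,290,185),F['brass'],.072),('green',(190,140,230,182),F['green'],.054),('blue',B['blue'],F['blue'],.014)):
    try: print(n,fit(c,box,f,z))
    except Exception as e: print(n,e)
a=cv2.resize(c['frame'][120:300,90:460],(800,389)); b=cv2.resize(s['frame'][130:220,220:360],(310,200))
b=cv2.resize(s['frame'][130:220,220:360],(320,205)); 
o=np.zeros((600,800,3),np.uint8); o[:389]=a; o[392:597,:320]=b
cv2.imwrite('pics/end.png',np.clip(o[:,:,::-1].astype(float)*1.6,0,255).astype(np.uint8))
```

```text
tin (array([638.00390625, -41.53407669]), array([28.60354805, 45.30862045]))
green (array([637.99597168,  74.18128204]), array([49.22383118, 49.65510941]))
blue (array([562.83947754, 275.78561401]), array([45.87209702, 47.59155273]))
```

View pics/end.png

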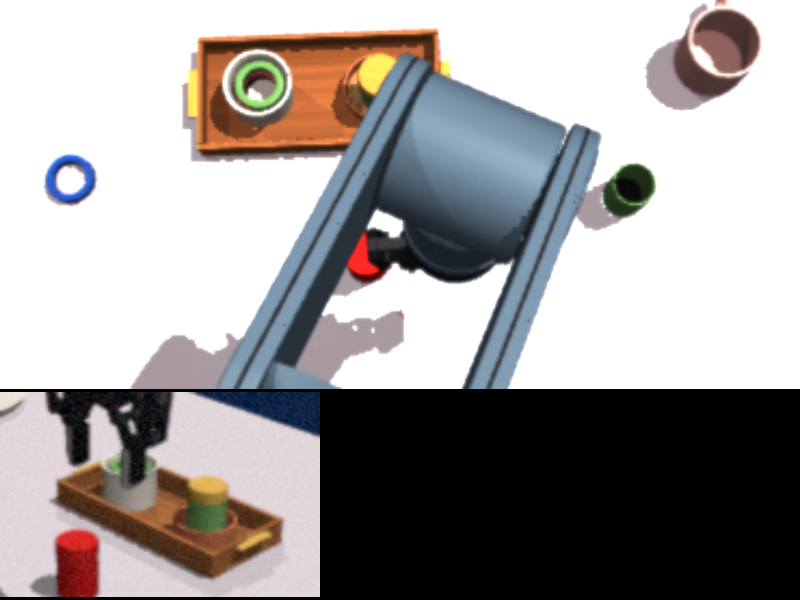

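The final view shows the rings stacked in the tube at (258,85), the brass-lidded tin upright in the cup (side view 208,505), and the blue ring, open tin and mug unmoved.

```bash
python3 -c "
from rig import ticket; print(ticket.finish_job())"
```

```text
the job is handed in; nothing more can be done
None
```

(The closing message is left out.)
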